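Clamp the brake pad in its bench fixture

ROBOT

A 6-joint arm with a two-finger parallel gripper is mounted at the origin on a cart in front of the work surface, level with it; the furniture and walls round the work are solid. World frame = base frame: x ahead of the robot, y to its left, z up, the work surface at z = 0. Lengths are in mm, angles in degrees, forces in N, time in s.
With the tool pointing down it reaches from about 300 to 850 mm from the base axis. Payload 4.2 kg.
Tool frame: the origin (TCP) lies at the very end of the fingers, on their centre line; the grasp point (between the pads) lies 19 mm behind it; z points along the fingers, y is the direction in which the jaws open and shut (so a half turn about z gives the same grasp; the last joint's range is limited). The gripper opens to 91 mm and grips with 3 to 60 N. Pads are 32 mm wide; open, the fingers measure 118 mm over their backs; the gripper's body (76 mm by 178 mm) begins 60 mm behind the grasp point.
Start: joints at [70.417, 18.312, 89.639, -0, 72.044, -1.146], TCP at [181.861, 545.5, 213.976] pointing down, gripper open.
Joint ranges: [-177.97, 177.97], [-48.28, 115.42], [12.27, 149.76], [-77.06, 257.06], [2.81, 150.46], [-146.56, 146.56]. Speed limits (degrees/s): [147.25, 147.25, 180, 180, 180, 180].

INTERFACE

Orientations are given as [roll, pitch, yaw] about the fixed x, y, z axes, in that order (R = Rz(yaw) Ry(pitch) Rx(roll)).
In Python, from workcell import monitor, eyes, job gives the robot as it stands.
- The arm moves only by the tool move_arm, never from a script. Its argument "increments" is a list that holds one entry, the list of rows, each a list of 7 numbers: the opening, from 0 (shut) to 1 (fully open), then the shift along the tool's x, y, z in cm, then the turn, a rotation vector about the tool's x, y, z in rad. In form: [[[jaw, x, y, z, ax, ay, az], ...]]. A call has 1 to 12 rows; each row shifts and turns the pose as measured when the row begins, along the tool's axes as they then stand; what a row does not reach is not made up. A row lasts 1/8 s, in which the tool goes at most 62.5 mm and 10.7 degrees, less where a joint would pass 70% of its speed; a pose out of reach is approached as far as the arm can. A call is refused whole if a number of a shift passes 6.25 or a number of a turn 0.188, either way. A call with a gripper value outside its range is refused whole. The fingers move at their own pace and stop on an object; "force" is the grip in N (left out, the last holds). Time passes only in rows, so rows that do not move let the fingers close. It gives the time, the measured TCP pose, the force and the opening at its end, in the units of the state.
- monitor.state(): the state, without advancing time (a new reading comes with each control period).
- eyes.grab_frame(name): name is "scene" or "side" or "wrist"; returns a dict with "color" (480x640x3 uint8, red, green, blue), "z_map" (480x640 float32, mm along the optical axis (not along the pixel's ray), 0 where there is no reading), "camera_matrix" (3x3 intrinsics, pixels), "dist_coeffs" ([k1, k2, p1, p2, k3] as OpenCV has them; the pictures are not rectified), "rvec" (rotation vector, rad) and "tvec" (3), from world to camera coordinates, as OpenCV has them. Camera axes: x right, y down, z forward; pixel columns grow to the right and rows downward; lengths in mm; the calibration is good to about 2 mm. A picture is of the moment at which its call begins.
- job.job_done(): hands the job in, once; it reports no verdict.
The state is a dict: "time_s": time; "qpos": joint angles; "qvel": joint speeds; "effort": joint torques, N m; "ee_pos": TCP position; "ee_rot": TCP orientation; "force": force on the tool from outside, world axes, zero at the start; "torque": the same for the moment, N m; "gripper_width": finger opening in mm.
Only numpy, scipy, OpenCV 4.12 (cv2) and the standard library are available. Lean on these libraries where they do the work, as an engineer would, in place of code of your own. Each camera call takes 0.05 s, during which the arm holds its last target. There are 200 camera calls.

TASK

Clamp the brake pad that lies in the bench fixture: with the back of a finger push the clamp's swing strap round over the pad until it is fully home against its stop, then push the cam lever all the way down so that the rubber foot holds the pad. Only push: do not pinch the strap or the lever, leave the pad lying in its nest, and do not disturb the other things on the bench. Finish with the hand clear of everything.

Things in the scene. Friction and masses are not known exactly. Their poses are not given: they have to be found in the camera images.
- clamp_base: steel clamping fixture screwed to the bench: a plate 170 mm (its x) by 162 mm (its y), 16 mm thick, with the swing clamp's round post near its +y edge. Origin on the post's axis at bench height; the plate reaches from y = -132 to +30 mm and x = -85 to +85 mm. The nest for the pad is at y = -80 mm: six short pins, 9 mm high. A stop pin of 10 mm diameter, its top 66 mm above the bench, stands at x = -16.5, y = -36 mm, on the side of the strap away from where it is parked
- clamp_pivot (a point): point on the vertical axis of the strap's post, at the strap's mid height (61 mm above the bench)
- strap_end (a point): point inside the clamp strap (a flat steel bar 22 mm wide and 18 mm thick that reaches 119 mm out from the post's axis), 100 mm out from the axis, at mid width and mid thickness; x points outward along the strap, y across it, z up. The strap's underside is 52 mm above the bench, its top 70 mm; a screw head 13 mm wide (washer 18 mm) on top 80 mm out from the axis reaches up to 82 mm
- clamp_strap (a joint): swing of the strap about the post's vertical axis, rad: 0 = against its stop, pointing along the fixture's -y straight over the middle of the pad; positive = turned away counter-clockwise seen from above (at 1.57 it points along the fixture's +x); stop at 2.2. The strap stays where it is left; its friction is about 0.12 N m (1 to 2 N at its end). The strap passes over the pad with room to spare; only the foot hangs below it. The cam lever turns with it
- cam_lever (a joint): angle of the cam lever, rad: 0 = raised, pointing 0.9 rad above level; grows as it is pushed down; 0.87 = fully down at its stop, practically level. It stays where it is left (friction about 0.25 N m, some 0.35 N m while clamping: 4 to 6 N pressed down 60 to 100 mm from its hinge)
- lever_hinge (a point): point on the cam lever's horizontal hinge, on the post's axis, 90 mm above the bench; the hinge runs across the strap; x points from the knob to the hinge along the lever, z out of its upper side
- lever_knob (a point): centre of the black ball knob (21 mm) at the end of the cam lever, 100 mm from the hinge; x points along the lever from the knob to its hinge, y across, z out of its upper side. Seen from above the lever points exactly opposite to the strap; its black grip is 15 mm thick
- clamp_foot: round black rubber foot, 23 mm across, under the strap 80 mm out from the post's axis, sprung; its origin is its underside's centre. About 4 mm above the pad with the lever up; pushing the lever down lowers strap and foot by up to 8 mm, and the foot presses the pad with about 10 N
- pad_center (a point): centre of the brake pad in the fixture: 47x136x15 mm, dark, two friction blocks up, loose between the nest's pins on the fixture plate; its top is 31 mm above the bench. x across its width, y along its length
- nest_center (a point): where the pad's centre belongs in the fixture (23.5 mm above the bench)
- spare_pad: a second, loose brake pad of the same kind lying on the bench to the left (a bystander), 47x136x15 mm; origin under its centre
- oil_filter: oil filter canister, 69 mm wide, 78 mm tall, on the bench to the right (bystander); origin under its centre
- grease_tub: white tub, 71 mm wide, 97 mm tall, on the bench to the right (bystander); origin under its centre
- feeler_tin: small flat tin, 46x71x23 mm, near the front edge to the right (bystander); origin under its centre
- nut: steel hex nut, 27x31x13 mm, behind the fixture (bystander); origin under its centre
- bearing: ball bearing, 52 mm wide, 15 mm high, behind the fixture to the left (bystander); origin under its centre
- brake_pad: the same brake pad; origin under its centre

How it is judged (in metres and radians):
On the way, in this order (a step that is already met when the one before it is completed fails the run):
1. the strap is swung home over the pad while the cam lever is still up (value of joint clamp_strap below 0.08 rad and value of joint cam_lever below 0.4 rad), for 0.2 s.
2. the cam lever is pushed fully down with the strap still home (value of joint clamp_strap below 0.08 rad and value of joint cam_lever above 0.77 rad), for 0.2 s.
At the end, for the whole second after the job is handed in: The strap is within 0.08 rad of its stop, the cam lever within 0.1 rad of fully down, the foot presses the pad with more than 4 N, and the pad rests within 7 mm of its place in the nest (all of step 2 and contact force between clamp_foot and brake_pad above 4 N and distance between pad_center and nest_center below 0.007 m and linear speed of brake_pad below 0.02 m/s); the robot touches nothing.
It fails at once if the cam lever is pushed down while the strap is not over the pad (value of joint cam_lever above 0.45 rad and value of joint clamp_strap above 0.2 rad).
It fails at once if the pad is moved or lifted out of its place in the nest (distance between pad_center and nest_center above 0.01 m).
It fails at once if the strap is pinched between the fingers (x of the grasp point in the frame of strap_end between -0.07 and 0.02 m and y of the grasp point in the frame of strap_end between -0.006 and 0.006 m and z of the grasp point in the frame of strap_end between -0.012 and 0.012 m).
It fails at once if the lever is pinched between the fingers (x of the grasp point in the frame of lever_knob between -0.012 and 0.07 m and y of the grasp point in the frame of lever_knob between -0.006 and 0.006 m and z of the grasp point in the frame of lever_knob between -0.01 and 0.01 m).
It fails at once if one of the other loose things is moved by more than 15 mm (distance of any of spare_pad, oil_filter, grease_tub, feeler_tin, nut, bearing from where it was at the start of the episode above 0.015 m).
It also fails if it takes over 59 s, if anything falls off the work surface, if the arm or the gripper's body presses on something with over 40 N, if the wrist force passes 120 N, or if a joint passes its speed limit or range.

## Working session

There is one attempt and no reset: what is moved stays moved. The work goes in short steps, Python scripts to look and compute and a tool call to move; the robot and the scene stay as the last step left them, time stands still between calls to the robot, and variables do not carry over. Pictures are saved under pics/ and viewed, about 8 in all and at most 12, crops included, and the job is handed in when it is done.

Besides the shell and the picture viewer there is one more tool, called after "Request:" by a JSON object that holds its "api" and its "payload". move_arm: Moves the arm, as the interface text tells. Its arguments: {"type":"object","properties":{"increments":{"type":"array"},"force":{"type":"number"}},"required":["increments"]}

```bash
mkdir -p pics; cat > h.py <<'E'
import numpy as np, cv2
from workcell import monitor, eyes, job
def grab(n,save=None):
    f=eyes.grab_frame(n)
    if save: cv2.imwrite('pics/'+save,cv2.cvtColor(f['color'],cv2.COLOR_RGB2BGR))
    return f
def world(f):
    z=f['z_map'];h,w=z.shape
    u,v=np.meshgrid(np.arange(w),np.arange(h))
    p=cv2.undistortPoints(np.stack([u,v],-1).reshape(-1,1,2).astype(np.float64),f['camera_matrix'],f['dist_coeffs']).reshape(h,w,2)
    c=np.dstack([p[...,0]*z,p[...,1]*z,z])
    R=cv2.Rodrigues(np.array(f['rvec'],float))[0]
    P=(c-np.array(f['tvec'],float).reshape(3))@R
    P[z<=0]=np.nan
    return P
E
python3 - <<'E'
from h import *
s=monitor.state();print(s)
for n in ['scene','side']:
    f=grab(n,n+'0.png'); np.save(n+'0.npy',world(f))
    R=cv2.Rodrigues(np.array(f['rvec'],float))[0];print(n,-R.T@np.array(f['tvec']).reshape(3))
E
```

```text
{'time_s': 0.0, 'qpos': array([ 7.04166288e+01,  1.83480898e+01,  8.97044848e+01, -3.02826737e-04,
        7.20404458e+01, -1.14502448e+00]), 'qvel': array([-0.08825091, -0.00595943, -0.06668921, -0.09483802, -0.09168335,
       -0.0071814 ]), 'effort': array([-5.16793280e-04, -4.12467170e+01, -2.31979591e+01,  7.27270078e-02,
        4.54407837e-02, -1.42550307e-04]), 'ee_pos': array([181.69657229, 545.03734179, 213.16886507]), 'ee_rot': array([-1.79906992e+02, -1.57097707e-03,  1.61561746e+02]), 'force': array([0.88182068, 0.85714186, 0.57271547]), 'torque': array([-0.03930687,  0.00737477,  0.02325008]), 'gripper_width': 91.21913598833231}
scene [-256.31778182 -409.66803709  687.50629229]
side [307.86872362 988.69045278 626.96270549]
```

View pics/scene0.png

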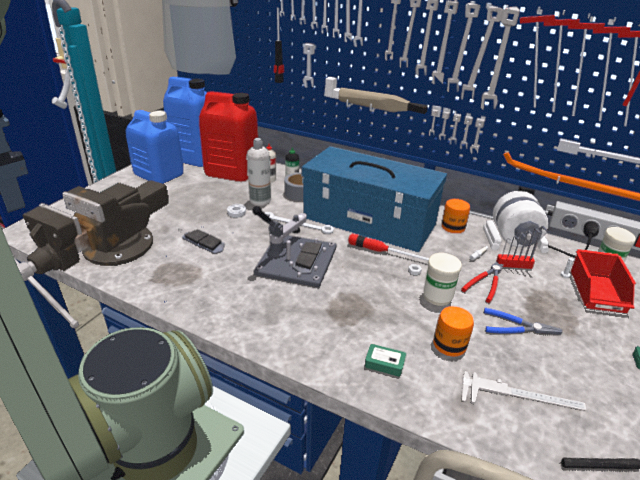

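View pics/side0.png

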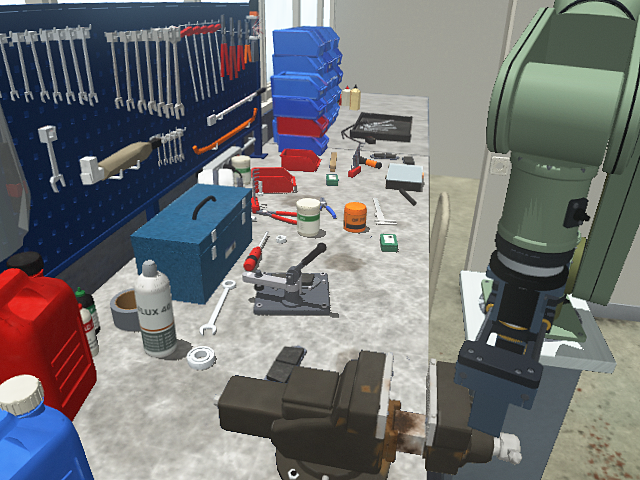

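The scene view shows the fixture around (295,258) with its lever knob near (258,211). The side view shows it around (290,292), with the lever's black grip near (315,255). The tub, filter, tin and spare pad stand clear of it. Next I'll crop in and measure.

```bash
python3 - <<'E'
from h import *
a=cv2.imread('pics/scene0.png')[195:295,235:355];b=cv2.imread('pics/side0.png')[230:330,230:350]
cv2.imwrite('pics/crop0.png',np.vstack([cv2.resize(x,None,fx=3,fy=3,interpolation=cv2.INTER_CUBIC) for x in (a,b)])) if 0 else cv2.imwrite('pics/crop0.png',np.hstack([cv2.resize(x,(400,333),interpolation=cv2.INTER_CUBIC) for x in (a,b)]))
PS=np.load('scene0.npy');PD=np.load('side0.npy')
print('scene centre',PS[258,296],'side',PD[295,290])
for n,P,(r0,r1,c0,c1) in (('scene',PS,(200,292,240,345)),('side',PD,(236,322,236,345))):
    q=P[r0:r1,c0:c1].reshape(-1,3);q=q[~np.isnan(q[:,0])]
    m=(q[:,2]>12)&(q[:,2]<20);p=q[m].astype(np.float32)
    # main cluster
    c=np.median(p,0);p=p[np.hypot(*(p-c)[:,:2].T)<130]
    print(n,'plate',len(p),cv2.minAreaRect(p[:,:2]),c)
    for lo,hi in ((27,35),(64,73),(75,84),(84,100),(100,120),(120,140),(140,170),(170,190)):
        k=q[(q[:,2]>lo)&(q[:,2]<hi)&(np.hypot(*(q-c)[:,:2].T)<170)]
        if len(k)>4:
            r=cv2.minAreaRect(k[:,:2].astype(np.float32))
            print(lo,hi,len(k),np.round(k.mean(0)),[np.round(x,0) for x in r])
E
```

```text
scene centre [525.50609479  48.3634323   30.84462395] side [539.1808373  130.69082873  45.68825812]Traceback (most recent call last):
  File "<stdin>", line 11, in <module>
cv2.error: OpenCV(4.12.0) /io/opencv/modules/imgproc/src/convhull.cpp:143: error: (-215:Assertion failed) total >= 0 && (depth == CV_32F || depth == CV_32S) in function 'convexHull'
```

View pics/crop0.png

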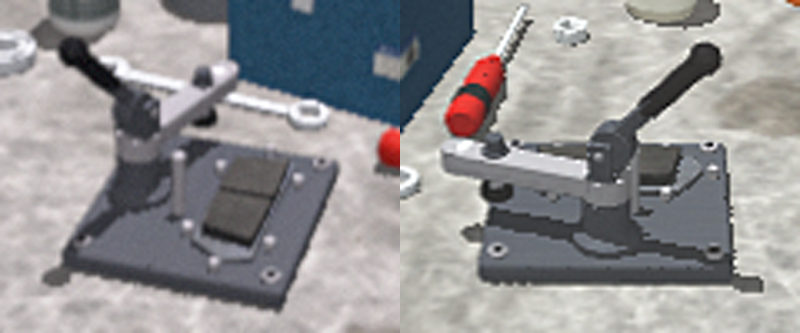

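The crops show the strap (silver) pointing away from the robot, towards the nut and screwdriver side. The lever points back towards the robot. The nest and pad are on the right of the post.

```bash
cat > meas.py <<'E'
from h import *
PS=np.load('scene0.npy');PD=np.load('side0.npy')
A=[]
for n,P,(r0,r1,c0,c1) in (('scene',PS,(200,292,240,345)),('side',PD,(236,322,236,345))):
    q=P[r0:r1,c0:c1].reshape(-1,3);q=q[~np.isnan(q[:,0])]
    c=np.array([525,90,16.]);q=q[np.hypot(*(q-c)[:,:2].T)<160];A.append(q)
A.append(np.vstack(A))
for n,q in zip(('scene','side','both'),A):
    for lo,hi in ((12,20),(28,34),(45,58),(66,73),(75,84),(84,100),(100,120),(120,140),(140,170),(170,190)):
        k=q[(q[:,2]>lo)&(q[:,2]<hi)]
        if len(k)>4:
            r=cv2.minAreaRect(k[:,:2].astype(np.float32))
            print(n,lo,hi,len(k),np.round(k.mean(0)),[np.round(x,1) for x in r])
E
python3 meas.py
```

```text
scene 12 20 1553 [528.  52.  18.] [array([548.6,  61.1]), array([174.9, 161.7]), np.float64(12.3)]
scene 28 34 333 [551.  40.  32.] [array([551.2,  43.5]), array([115.3, 122.1]), np.float64(62.7)]
scene 45 58 109 [549.  97.  52.] [array([579.9, 107.3]), array([122. ,  56.7]), np.float64(11.7)]
scene 66 73 191 [581. 102.  70.] [array([587.1, 109.1]), array([135. ,  55.8]), np.float64(11.2)]
scene 75 84 66 [566. 105.  79.] [array([573. , 104.1]), array([31.5, 99.5]), np.float64(79.3)]
scene 84 100 90 [530. 106.  93.] [array([567.7, 101.9]), array([ 27.5, 105. ]), np.float64(78.3)]
scene 100 120 62 [527. 108. 107.] [array([527.2, 109.4]), array([20.7, 33.4]), np.float64(87.7)]
scene 120 140 42 [502. 110. 130.] [array([502.5, 112. ]), array([ 8.6, 28.4]), np.float64(80.7)]
scene 140 170 76 [480. 113. 156.] [array([481. , 111.9]), array([13.9, 40.3]), np.float64(75.9)]
scene 170 190 45 [469. 116. 174.] [array([469.8, 116.1]), array([14.3, 17.9]), np.float64(42.2)]
side 12 20 1544 [538.  95.  17.] [array([551.7,  64.9]), array([170.2, 165.2]), np.float64(12.8)]
side 28 34 186 [544.  48.  3
[... 1109 characters left out ...]
.4]), np.float64(11.7)]
both 66 73 507 [588. 109.  70.] [array([587.1, 111.4]), array([135.9,  60.4]), np.float64(11.2)]
both 75 84 131 [569. 112.  79.] [array([574.8, 112.2]), array([ 35.1, 103.4]), np.float64(87.6)]
both 84 100 201 [534. 116.  93.] [array([568.9, 115.5]), array([104.5,  37.5]), np.float64(3.5)]
both 100 120 145 [529. 114. 108.] [array([528.4, 112.3]), array([36.7, 29.1]), np.float64(6.7)]
both 120 140 113 [505. 118. 130.] [array([505.3, 117. ]), array([18.7, 32.6]), np.float64(84.5)]
both 140 170 195 [483. 120. 156.] [array([484.4, 117.3]), array([23.6, 44.6]), np.float64(80.8)]
both 170 190 83 [471. 120. 174.] [array([472. , 119.7]), array([23.9, 18. ]), np.float64(61.1)]
```

```bash
python3 - <<'E'
from h import *
a=np.deg2rad(12.4);o=np.array([539,113])
for n in('scene0','side0'):
    q=np.load(n+'.npy').reshape(-1,3);q=q[~np.isnan(q[:,0])]
    # knob / lever top and strap tip
    k=q[(q[:,2]>66)&(q[:,2]<73)&(q[:,0]>600)&(q[:,0]<680)&(abs(q[:,1]-105)<40)]
    v,m=cv2.fitLine(k[:,:2].astype(np.float32),2,0,.01,.01).ravel()[:2],k[:,:2].mean(0)
    print(n,'strap',m,v,np.rad2deg(np.arctan2(v[1],v[0])),'az from o',np.rad2deg(np.arctan2(*(m-o)[::-1])),'xmax',k[:,0].max())
    for y0 in range(-80,480,40):
        s=[]
        for x0 in range(280,860,40):
            c=q[(q[:,0]>x0)&(q[:,0]<x0+40)&(q[:,1]>y0)&(q[:,1]<y0+40)]
            s.append(int(np.percentile(c[:,2],98)) if len(c)>3 else -1)
        print(y0,s)
E
```

```text
scene0 strap [626.87504899  99.75850897] [ 0.99819463 -0.06006227] -3.4433873 az from o -8.569170757525214 xmax 656.8602128263191
-80 [3, 4, 4, 4, 4, 4, 4, 5, 4, 26, 32, 161, 185, 162, 163]
-40 [3, 4, 4, 4, 14, 23, 25, 20, 18, 29, 33, 161, 186, 163, 163]
0 [3, 3, 4, 5, 20, 35, 36, 35, 33, 17, 5, 161, 184, 162, 163]
40 [3, 3, 4, 4, 20, 30, 67, 36, 32, 5, 13, 161, 163, 162, 162]
80 [4, 4, 4, 5, 177, 157, 108, 74, 83, 73, 10, 161, 162, 163, 163]
120 [3, 4, 4, 4, 173, 24, 92, 19, 20, 4, 9, 161, 162, 162, 163]
160 [3, 4, 4, 4, 4, 5, 4, 4, 4, -1, 10, 5, 5, 13, -1]
200 [3, 4, 4, 4, 5, 4, 5, 5, 5, 4, 11, 5, 5, 50, -1]
240 [3, 4, 4, 4, 17, 19, 5, 5, 5, 5, 10, 154, 145, 49, 50]
280 [3, 4, 4, 5, 16, 20, 17, 5, 9, 17, 15, 194, 196, 4, 3]
320 [4, 3, 4, 5, 6, 20, 18, 5, 15, 17, 16, 166, -1, -1, 106]
360 [3, 4, 4, 4, 5, 16, 3, 3, 2, 2, 3, 4, 2, 3, -1]
400 [172, 173, 135, 111, 93, 4, 3, 3, 3, 3, 3, 3, 4, 213, 264]
440 [174, 175, 162, 149, 142, 114, 114, 3, 3, 3, 4, 3, 3, 524, 531]
side0 strap [629.29326899 109.20246049] [ 0.99003947 -0.14078993] -8.093557 az from o -2.4083171805102994 xmax 658.09460
[... 161 characters left out ...]
, 34, 22, 3, 162, 185, 163, 163]
40 [2, 3, 3, 3, 18, 31, 65, 34, 19, 3, 11, 162, 170, 163, 163]
80 [3, 2, 3, 3, 106, 145, 116, 72, 81, 71, 8, 162, 163, 163, 163]
120 [2, 2, 3, 2, 175, 164, 107, 69, 21, 2, 8, 162, 161, 162, 162]
160 [3, 2, 2, 2, 2, 2, 2, 2, 12, 3, 8, 4, 4, 3, 49]
200 [3, 3, 2, 2, 2, 2, 2, 2, 2, 9, 9, 4, 4, -1, 44]
240 [3, -1, 3, 3, 14, 17, 3, 3, 3, 7, 9, 3, -1, 50, 50]
280 [2, -1, 3, 3, 16, 18, 16, 3, 3, 17, 17, 196, 196, 3, 47]
320 [3, -1, -1, -1, -1, 18, 17, 3, 3, 17, 15, 177, 172, 3, 96]
360 [-1, -1, -1, -1, -1, 17, -1, 3, 3, 3, 3, 3, 3, 3, 99]
400 [173, 174, -1, -1, -1, -1, -1, 2, 3, 3, 3, 3, 3, 212, 265]
440 [173, 174, 163, 148, 147, 114, 113, 3, 3, 3, 3, 3, 3, 457, 267]
```

Request:
{"api": "move_arm", "payload": {"increments": [[[0,0,0,-6,0,0,0],[0,0,0,-6,0,0,-0.1],[0,0,0,0,0,0,-0.1]]], "force": 20}}

```text
time_s: 0.48
ee_pos: [181.4, 544.1, 333.8]
ee_rot: [-179.5, -0.1, 173.4]
force: [0.9, 0.0, -0.1]
gripper_width: 64.1
```

Request:
{"api": "move_arm", "payload": {"increments": [[[0,-4.92,-3.4,0,0,0,0],[0,-4.92,-3.4,0,0,0,0],[0,-4.92,-3.4,0,0,0,0],[0,-4.92,-3.4,0,0,0,0],[0,-4.92,-3.4,0,0,0,0],[0,-4.92,-3.4,0,0,0,0],[0,-4.92,-3.4,0,0,0,0],[0,-4.92,-3.4,0,0,0,0],[0,-4.92,-3.4,0,0,0,0],[0,-4.92,-3.4,0,0,0,0]]]}}

```text
time_s: 1.72
ee_pos: [642.3, 142.2, 331.2]
ee_rot: [-179.5, -0.4, 173.9]
force: [1.2, 0.8, -0.5]
gripper_width: 0.4
```

Request:
{"api": "move_arm", "payload": {"increments": [[[0,1.2,0.8,3,0,0,0],[0,0,0,5,0,0,0],[0,0,0,5,0,0,0],[0,0,0,5,0,0,0],[0,0,0,2,0,0,0],[0,0,0,0,0,0,0]]]}}

```text
time_s: 2.48
ee_pos: [632.3, 144.5, 120.5]
ee_rot: [-179.4, -0.6, 173.5]
force: [-0.3, -0.2, 0.4]
gripper_width: 0.7
```

```bash
python3 - <<'E'
from h import *
a=grab('scene')['color'][120:300,200:400];b=grab('side')['color'][150:330,200:400]
cv2.imwrite('pics/c1.png',cv2.cvtColor(np.hstack([cv2.resize(x,(400,360),interpolation=cv2.INTER_CUBIC) for x in (a,b)]),cv2.COLOR_RGB2BGR))
s=monitor.state();print(s['ee_pos'],s['ee_rot'])
E
```

```text
[633.81915103 144.80493467 122.90296209] [-179.44512691   -0.3653158   173.45759175]
```

View pics/c1.png

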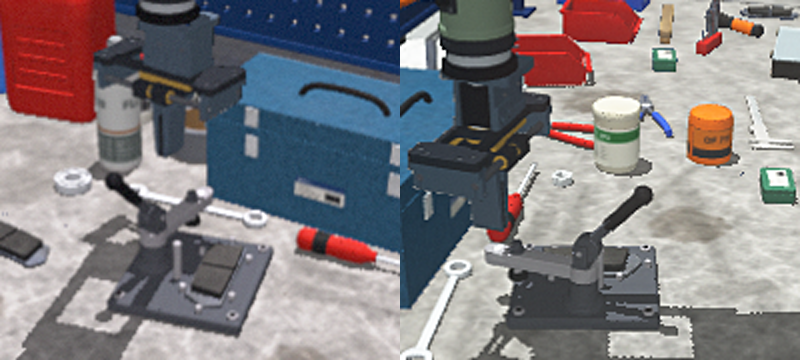

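The closed fingers hang at about (175,140) in the left crop, just behind the strap on its +y side and clear of the toolbox. I'll go down beside the strap.

Request:
{"api": "move_arm", "payload": {"increments": [[[0,0.1,0.6,2,0,0,0],[0,0,0,2.5,0,0,0],[0,0,0,2.0,0,0,0],[0,0,0,0,0,0,0]]]}}

```text
time_s: 3.08
ee_pos: [638.6, 151.9, 64.4]
ee_rot: [-179.7, 0.5, 173.5]
force: [-1.5, 0.2, 0.4]
gripper_width: 0.5
```

Request:
{"api": "move_arm", "payload": {"increments": [[[0,0,-1,0,0,0,0],[0,0,-1,0,0,0,0],[0,0,-0.5,0,0,0,0]]]}}

```text
time_s: 3.45
ee_pos: [638.1, 125.8, 68.9]
ee_rot: [-179.8, 0.9, 173.5]
force: [0.0, 1.0, -0.8]
gripper_width: 0.5
```

Request:
{"api": "move_arm", "payload": {"increments": [[[0,0.3,0.7,0,0,0,0],[0,0.3,0,0.7,0,-0.008,0],[0,0,0,0.6,0,0,0],[0,0,0,0,0,0,0]]]}}

```text
time_s: 3.95
ee_pos: [632.6, 133.8, 55.3]
ee_rot: [-179.9, 1.4, 173.5]
force: [0.3, -0.5, 0.4]
gripper_width: 0.6
```

```bash
python3 - <<'E'
from h import *
for i in range(3):
    eyes.grab_frame('wrist');s=monitor.state();print(s['ee_pos'],s['ee_rot'],s['force'])
E
```

```text
[632.77317902 133.76285534  55.54316997] [-179.86546176    1.37411761  173.45654717] [0.62242089 0.22283415 0.5937834 ]
[633.07221307 133.72836889  55.80455805] [-179.87398345    1.40773334  173.45074011] [ 0.86456311 -0.49216364  0.4846476 ]
[633.26989254 133.70719223  56.04087783] [-179.88366754    1.43329526  173.44182639] [-0.18627266 -0.20677903 -0.40865633]
```

Request:
{"api": "move_arm", "payload": {"increments": [[[0,0,-0.5,0,0,0.02,0],[0,-0.17,-0.73,0.05,0,0,0.08],[0,-0.17,-0.73,0.05,0,0,0.08],[0,-0.17,-0.73,0.05,0,0,0.08],[0,-0.17,-0.73,0.05,0,0,0.08],[0,-0.17,-0.73,0.05,0,0,0.08]]]}}

```text
time_s: 4.85
ee_pos: [633.3, 91.2, 55.4]
ee_rot: [179.8, 0.2, 149.7]
force: [-0.7, 1.7, -0.4]
gripper_width: 0.7
```

```bash
cat > st.py <<'E'
from h import *
s=monitor.state();p=s['ee_pos'];d=p[:2]-[539,113]
az=s['ee_rot'][2]-180
u=np.array([np.cos(np.deg2rad(az)),np.sin(np.deg2rad(az))]);n=np.array([-u[1],u[0]])
th=np.rad2deg(np.arctan2(d[1],d[0])-np.arcsin(24.5/np.hypot(*d)))
print(p,s['ee_rot'],s['force'],'tool az',az,'r',d@u,'n',d@n,'est strap az',th,'joint',np.deg2rad(th+77.6))
E
python3 st.py
```

```text
[633.3438228   91.1709962   55.41901195] [179.75195916   0.21426423 149.72858599] [-0.71590588  1.65055541 -0.40471299] tool az -30.271414009729625 r 92.48370568200427 n 28.705861623249955 est strap az -27.683049698871184 joint 0.8712151353090727
```

Request:
{"api": "move_arm", "payload": {"increments": [[[0,-0.12,-0.8,0.03,0,0,0.07],[0,-0.15,-0.8,0.03,0,0,0.08],[0,-0.15,-0.8,0.03,0,0,0.08],[0,-0.15,-0.8,0.03,0,0,0.08],[0,-0.15,-0.8,0.03,0,0,0.08],[0,-0.15,-0.8,0.03,0,0,0.08]]]}}

```text
time_s: 5.6
ee_pos: [612.0, 48.7, 55.5]
ee_rot: [179.3, -0.0, 121.7]
force: [0.2, 0.6, 0.5]
gripper_width: 0.5
```

```bash
python3 st.py; python3 - <<'E'
from h import *
a=grab('scene')['color'][120:300,200:400];b=grab('side')['color'][150:330,200:400]
cv2.imwrite('pics/c2.png',cv2.cvtColor(np.hstack([cv2.resize(x,(400,360),interpolation=cv2.INTER_CUBIC) for x in (a,b)]),cv2.COLOR_RGB2BGR))
E
```

```text
[612.00829963  48.6560416   55.51970712] [ 1.79263011e+02 -1.66372861e-02  1.21716904e+02] [0.20447313 0.59789075 0.54249285] tool az -58.28309552006259 r 93.1166935046974 n 28.27787453552694 est strap az -55.97205118851977 joint 0.37747891721312427
```

View pics/c2.png

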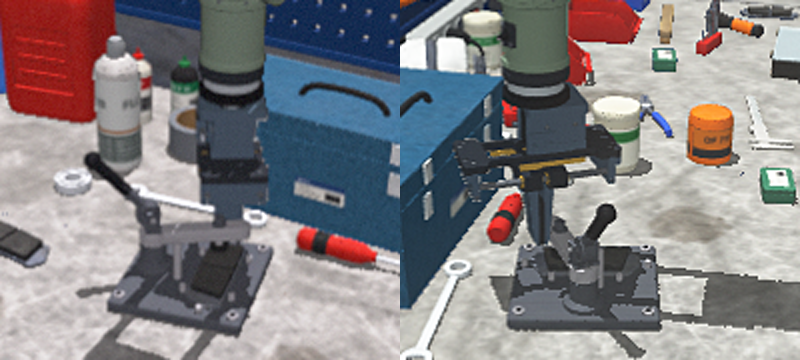

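The strap has turned well round and now lies near (195,232) in the left crop, with the lever still up. I'll continue more slowly.

Request:
{"api": "move_arm", "payload": {"increments": [[[0,-0.1,-0.8,0.03,0.01,0,0.05],[0,-0.15,-0.8,0.03,0,0,0.08],[0,-0.15,-0.75,0.03,0,0,0.08],[0,-0.1,-0.4,0.02,0,0,0.05]]]}}

```text
time_s: 6.2
ee_pos: [592.6, 31.5, 55.3]
ee_rot: [179.6, -0.1, 106.8]
force: [1.5, 1.7, 0.0]
gripper_width: 0.9
```

```bash
python3 st.py
```

```text
[592.55155181  31.46422727  55.33044795] [ 1.79607926e+02 -7.14811292e-02  1.06818023e+02] [1.45426584 1.74900385 0.0131405 ] tool az -73.18197712114751 r 93.54259472249346 n 27.670090506601994 est strap az -71.24953719135411 joint 0.11083648503631734
```

Request:
{"api": "move_arm", "payload": {"increments": [[[0,-0.05,-0.4,0.02,0,0,0.03],[0,-0.05,-0.4,0.02,0,0,0.03],[0,0,-0.3,0,0,0,0.01]]]}}

```text
time_s: 6.58
ee_pos: [583.7, 27.0, 55.4]
ee_rot: [179.4, -0.0, 102.8]
force: [1.1, 0.0, -0.2]
gripper_width: 0.4
```

```bash
python3 st.py
```

```text
[583.73480184  27.01595954  55.39480114] [ 1.79438661e+02 -2.82602560e-02  1.02771418e+02] [ 1.11619279  0.03298115 -0.1776726 ] tool az -77.22858172393579 r 93.74593964931165 n 24.62024591581879 est strap az -77.15510200471223 joint 0.007764934853293643
```

Nearly home, but there's no stop force yet. I'll push on in small steps.

Request:
{"api": "move_arm", "payload": {"increments": [[[0,0,-0.3,0,0,0,0],[0,0,-0.2,0,0,0,0]]]}}

```text
time_s: 6.82
ee_pos: [580.3, 26.0, 55.6]
ee_rot: [179.2, 0.0, 102.8]
force: [6.6, 1.7, -3.3]
gripper_width: 0.1
```

```bash
python3 st.py
```

```text
[580.29733597  25.96317728  55.59082506] [1.79206287e+02 7.77552890e-06 1.02780269e+02] [ 6.56056886  1.74916027 -3.34005166] tool az -77.21973121475831 r 94.01603083949466 n 21.020571176703818 est strap az -79.34952420148853 joint -0.030534957659299714
```

Request:
{"api": "move_arm", "payload": {"increments": [[[0,0,-0.2,0,0,0,0],[0,0,-0.2,0,0,0,0],[0,0,0,0,0,0,0]]]}}

```text
time_s: 7.2
ee_pos: [580.7, 26.1, 55.7]
ee_rot: [178.6, 0.0, 102.8]
force: [0.9, 0.3, 0.6]
gripper_width: 0.6
```

```bash
python3 st.py
```

```text
[580.69698713  26.10243429  55.68806452] [1.78632722e+02 2.43478922e-02 1.02779152e+02] [0.91451271 0.33692515 0.58136963] tool az -77.22084772403309 r 93.96821390517437 n 21.44295776803443 est strap az -79.09214095333233 joint -0.02604277253949636
```

Request:
{"api": "move_arm", "payload": {"increments": [[[0,0,2,0,0.02,0,0],[0,0,2,-0.5,0,0,0],[0,0,0,-5,0,0,0],[0,0,0,-5,0,0,0],[0,0,0,-5,0,0,0],[0,0,0,-3.5,0,0,0],[0,0,0,-1,0,0,0]]]}}

```text
time_s: 8.07
ee_pos: [612.6, 35.4, 257.5]
ee_rot: [-178.7, -0.3, 102.8]
force: [0.1, 0.0, -0.3]
gripper_width: 0.4
```

```bash
python3 st.py; python3 - <<'E'
from h import *
f=grab('scene');g=grab('side')
np.save('s1.npy',world(f));np.save('d1.npy',world(g))
a=f['color'][120:300,200:400];b=g['color'][150:330,200:400]
cv2.imwrite('pics/c3.png',cv2.cvtColor(np.hstack([cv2.resize(x,(400,360),interpolation=cv2.INTER_CUBIC) for x in (a,b)]),cv2.COLOR_RGB2BGR))
for n in('s1','d1'):
    q=np.load(n+'.npy').reshape(-1,3);q=q[~np.isnan(q[:,0])]
    q=q[(abs(q[:,0]-530)<60)&(q[:,1]>0)&(q[:,1]<200)]
    for lo,hi in ((66,73),(100,120),(120,140),(140,165),(165,190)):
        k=q[(q[:,2]>lo)&(q[:,2]<hi)];print(n,lo,len(k),k.mean(0).round(),k.min(0).round(),k.max(0).round())
E
```

```text
[612.59849684  35.39473769 257.47307568] [-178.66532076   -0.29808658  102.82984777] [ 0.09091269  0.02143781 -0.25065373] tool az -77.17015223094899 r 92.01077637987218 n 54.5282725360493 est strap az -59.76019029442817 joint 0.3113634172914685
s1 66 279 [546.  57.  71.] [520.   1.  66.] [571. 129.  73.]
s1 100 109 [533. 119. 108.] [523. 102. 100.] [552. 140. 120.]
s1 120 73 [528. 141. 131.] [521. 128. 120.] [540. 161. 140.]
s1 140 91 [522. 160. 153.] [512. 144. 140.] [532. 180. 165.]
s1 165 49 [519. 173. 171.] [513. 165. 165.] [529. 185. 176.]
d1 66 81 [542.  91.  70.] [525.   0.  66.] [559. 130.  73.]
d1 100 31 [535. 133. 109.] [526. 109. 100.] [543. 145. 119.]
d1 120 27 [530. 155. 131.] [523. 146. 122.] [538. 164. 140.]
d1 140 41 [526. 174. 153.] [516. 160. 140.] [537. 189. 165.]
d1 165 68 [524. 183. 171.] [515. 172. 165.] [535. 188. 178.]
```

View pics/c3.png

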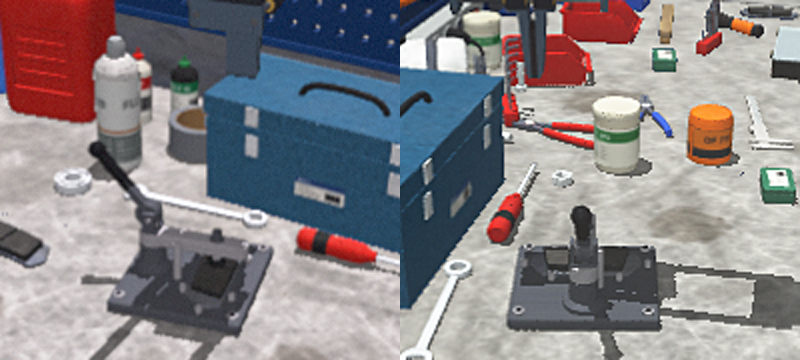

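The strap lies home over the pad, with its screw near (217,235) in the left crop. The lever points back towards +y, still raised, with its knob at about (522,178,168). Next I'll go above the lever.

Request:
{"api": "move_arm", "payload": {"increments": [[[0,4.4,-1.8,0,-0.02,0,0],[0,4.4,-1.8,0,0,0,0],[0,4.4,-1.8,0,0,0,0],[0,0,0,0,0,0,0]]]}}

```text
time_s: 8.68
ee_pos: [523.3, 153.5, 246.9]
ee_rot: [-178.6, -0.4, 102.7]
force: [0.6, -0.6, 0.3]
gripper_width: 0.4
```

```bash
python3 st.py
```

```text
[523.29575827 153.47733716 246.87030177] [-178.58466045   -0.36255677  102.70065275] [ 0.58392244 -0.5747451   0.25018156] tool az -77.29934724834467 r -42.93963173785325 n -6.420752157852878 est strap az 76.85173250369867 joint 2.695691267599087
```

Request:
{"api": "move_arm", "payload": {"increments": [[[0,0,0.6,3,-0.02,0,0],[0,0,0,2.2,0,0,0],[0,0,0,0,0,0,0]]]}}

```text
time_s: 9.05
ee_pos: [526.4, 152.9, 188.5]
ee_rot: [-179.2, -0.2, 102.7]
force: [-0.0, -0.5, 0.5]
gripper_width: 0.4
```

```bash
python3 st.py
```

```text
[526.41170618 152.92151229 188.47990517] [-179.2380536    -0.24672161  102.72784468] [-0.01651413 -0.52463699  0.53036155] tool az -77.2721553240255 r -41.71400072372097 n -3.483450711973657 est strap az 71.67755192918968 joint 2.6053847804811725
```

Request:
{"api": "move_arm", "payload": {"increments": [[[0,0,0.2,0.8,0,0,0],[0,0.1,0.1,0.8,0,0,0],[0,0.2,0,0.8,0,0,0],[0,0.2,0,0.8,0,0,0]]]}}

```text
time_s: 9.55
ee_pos: [529.7, 157.5, 156.1]
ee_rot: [-179.4, -0.2, 102.7]
force: [-0.4, -0.5, 3.6]
gripper_width: 0.5
```

```bash
python3 st.py
```

```text
[529.71751411 157.49107793 156.10965379] [-1.79383235e+02 -1.78526857e-01  1.02651076e+02] [-0.37943491 -0.46443737  3.60326788] tool az -77.34892372322736 r -45.443905895928445 n 0.6870055839003565 est strap az 69.16497946552192 joint 2.561532118295225
```

Contact at 3.6 N, with little side load. I'll keep pushing down.

Request:
{"api": "move_arm", "payload": {"increments": [[[0,0.25,0,0.8,0,0,0],[0,0.25,0,0.8,0,0,0],[0,0.25,0,0.8,0,0,0],[0,0.25,0,0.8,0,0,0]]]}}

```text
time_s: 10.05
ee_pos: [527.4, 169.6, 123.3]
ee_rot: [-179.5, -0.3, 102.6]
force: [-1.1, 1.4, 4.6]
gripper_width: 0.0
```

```bash
python3 st.py
```

```text
[527.41685275 169.55868349 123.30553836] [-179.54733267   -0.32585585  102.63599059] [-1.08296957  1.38778805  4.64444394] tool az -77.36400941448508 r -57.72269181719594 n 1.0699659521859402 est strap az 76.46325204387823 joint 2.688911004495558
```

Request:
{"api": "move_arm", "payload": {"increments": [[[0,0.05,0,0.8,0,0,0],[0,0.05,0,0.7,0,0,0],[0,0,0,0.5,0,0,0]]]}}

```text
time_s: 10.42
ee_pos: [527.0, 172.2, 102.0]
ee_rot: [-179.6, -0.5, 102.6]
force: [-1.5, 3.0, 5.5]
gripper_width: 0.6
```

```bash
python3 st.py
```

```text
[526.9883324  172.21568667 101.9836066 ] [-179.58842133   -0.45982737  102.61743426] [-1.5402948   2.95681395  5.50793492] tool az -77.3825657362773 r -60.40947883959824 n 1.2134958564881086 est strap az 77.54519950759898 joint 2.7077945500710876
```

Request:
{"api": "move_arm", "payload": {"increments": [[[0,0,0,0.5,0,0,0],[0,0,0,0.4,0,0,0]]]}}

```text
time_s: 10.68
ee_pos: [527.3, 172.8, 98.4]
ee_rot: [-179.7, -0.5, 102.6]
force: [-10.4, -0.9, 38.4]
gripper_width: 0.7
```

```bash
python3 st.py
```

```text
[527.27205689 172.83430545  98.35455798] [-179.71137618   -0.52765904  102.59254155] [-10.37538061  -0.88606665  38.36518366] tool az -77.40745845212145 r -60.95188181933936 n 1.5990186984132 est strap az 77.39789183813517 joint 2.7052235462255045
```

The force jumped to 38 N at z = 98, so the lever is on its stop. I'll hold briefly, lift off and check.

Request:
{"api": "move_arm", "payload": {"increments": [[[0,0,0,0,0,0,0],[0,0,0,0,0,0,0],[0,0,0,-1,0,0,0],[0,0,0,-3,0,0,0],[0,0,0,-5,0,0,0],[0,0,0,-5,0,0,0],[0,-5,0,0,0,0,0],[0,0,0,0,0,0,0]]]}}

```text
time_s: 11.68
ee_pos: [539.1, 118.3, 241.2]
ee_rot: [-179.4, -0.0, 102.7]
force: [-0.5, -0.3, -0.6]
gripper_width: 0.1
```

```bash
python3 st.py; python3 - <<'E'
from h import *
f=grab('scene');g=grab('side')
a=f['color'][120:300,200:400];b=g['color'][150:330,200:400]
cv2.imwrite('pics/c4.png',cv2.cvtColor(np.hstack([cv2.resize(x,(400,360),interpolation=cv2.INTER_CUBIC) for x in (a,b)]),cv2.COLOR_RGB2BGR))
for n,F in(('s',f),('d',g)):
    q=world(F).reshape(-1,3);q=q[~np.isnan(q[:,0])]
    q=q[(abs(q[:,0]-530)<60)&(q[:,1]>-20)&(q[:,1]<230)]
    for lo,hi in ((60,75),(84,95),(95,102),(102,112),(112,150)):
        k=q[(q[:,2]>lo)&(q[:,2]<hi)]
        if len(k):print(n,lo,len(k),k.mean(0).round(),k.min(0).round(),k.max(0).round())
    k=q[(q[:,2]>80)&(q[:,2]<115)&(q[:,1]>150)]
    print('lever height vs y',np.polyfit(k[:,1],k[:,2],1) if len(k)>5 else 0, [ (y,int(k[(k[:,1]>y)&(k[:,1]<y+10),2].max(initial=0))) for y in range(130,225,10)])
E
```

```text
[539.07334945 118.32658105 241.17583198] [-1.79363795e+02 -4.76968773e-02  1.02699539e+02] [-0.46152299 -0.3247081  -0.64119613] tool az -77.30046055804692 r -5.180148209412168 n 1.2425419109337952 est strap az nan joint nan
s 60 356 [545.  60.  65.] [520.  -4.  60.] [573. 125.  75.]
s 84 107 [524. 142.  91.] [507. 100.  84.] [549. 213.  95.]
s 95 202 [525. 153.  99.] [504. 101.  95.] [554. 219. 102.]
s 102 56 [526. 156. 104.] [507. 103. 102.] [546. 213. 107.]
lever height vs y [3.47820187e-02 9.17868678e+01] [(130, 0), (140, 0), (150, 101), (160, 103), (170, 101), (180, 102), (190, 103), (200, 106), (210, 103), (220, 0)]
d 60 138 [550.  61.  66.] [525.  -0.  61.] [574. 129.  75.]
d 84 68 [529. 158.  91.] [509. 108.  85.] [557. 222.  95.]
d 95 214 [528. 165.  99.] [508. 104.  95.] [555. 223. 102.]
d 102 33 [528. 170. 103.] [512. 113. 102.] [547. 219. 106.]
lever height vs y [-1.81056231e-02  1.01744090e+02] [(130, 0), (140, 0), (150, 99), (160, 100), (170, 101), (180, 102), (190, 101), (200, 103), (210, 106), (220, 100)]st.py:5: RuntimeWarning: invalid value encountered in arcsin
  th=np.rad2deg(np.arctan2(d[1],d[0])-np.arcsin(24.5/np.hypot(*d)))
```

View pics/c4.png

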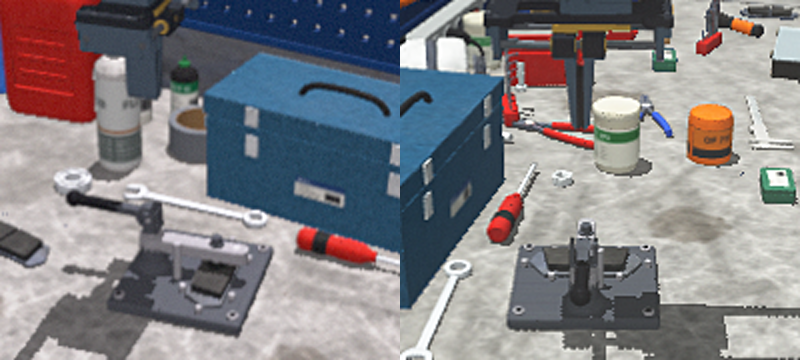

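The lever is level, at about (110,205) in the left crop, with its top at about 100 mm along its length. The strap is lowered over the pad and the hand is clear, about 135 mm above the clamp. Handing in.

```bash
python3 -c "
from h import *
print(job.job_done())"
```

```text
the job is handed in; nothing more can be done
None
```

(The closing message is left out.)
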